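# Set a peg blank between the centres

## Task

Take the long eight-sided peg blank from the lid of the chest and lay it lengthwise on the two V rests of the centring fixture, between the two cups, and let go of it. Then slide the tailstock up until both ends of the blank sit inside the brass cups, and leave everything released and at rest. Leave the finished tuning peg, which also lies on the lid, where it is.

Things in the scene. Friction and masses are not known exactly. Their poses are not given: they have to be found in the camera images.
- blank: Straight dark wooden bar, eight-sided, 180 mm long, 24 mm across flats, about 0.1 kg, lying on a flat at the near or far side of the chest lid (lid top 100 mm above the bench); the finished peg lies at the other. Origin mid-bar on its axis, y along the bar. Not the 90 mm bar that lies on the bench.
- tuning_peg: Finished tuning peg of the same wood, to be left alone: tapered shaft with a wide flat head (34 x 36 x 16 mm) at its -y end, 151 mm long along y, lying on the lid some 120 mm from the blank. Origin on its underside near mid-length.
- centres: Fixed fixture. Bed 80 (x) by 360 (y) by 30 mm high; origin mid-underside. Centre line along y at x 0, 75 mm up. Headstock at +y: cup facing -y, mouth y 121, floor y 135. Cups: bore 36, outside 46, 14 mm deep. 90-degree V rests at y 75 and -21, each 8 mm long, 46 mm wide, tips 6 mm above the line, hold the bar on the line; all clear between them. Bar home: its middle at y 45.
- tail_cup (a point): Mid-floor of the tailstock's cup, axes as centres; mouth 14 mm to +y. Starts at y -135 to -115 of centres, slides to +y (friction 2.5 N, stays put), -45 when the bar is home. The cup pushes the bar along. Block 56 mm wide, top 98 mm above bench. Thumb plate on it to push or pinch: 40 (x) by 16 mm (y), 98 to 142 mm above bench, its middle 22 mm to -y of this point.
Things that resemble listed ones, but are neither listed nor needed, are in the scene too. What is shaped like the blank but blue or orange is not meant.

How it is judged:
On the way:
1. the blank lies on both V rests, along the centre line, let go of (angle between the y axis of blank and the y axis of centres, either way round below 0.12 rad and x of blank in the frame of centres between -0.008 and 0.008 m and z of blank in the frame of centres between 0.067 and 0.083 m and contact force between the fingers and blank below 0.1 N), for 0.2 s.
At the end, for the whole second after the job is handed in: The blank lies on the centre line (middle within 8 mm sideways and in height, direction within 7 degrees), its headstock end at least 3 mm inside the headstock cup (of 14 mm) and its other end at least 3 mm inside the tailstock cup, at rest and untouched by the robot (angle between the y axis of blank and the y axis of centres, either way round below 0.12 rad and x of blank in the frame of centres between -0.008 and 0.008 m and z of blank in the frame of centres between 0.067 and 0.083 m and y of blank in the frame of centres above 0.034 m and distance between blank and tail_cup below 0.101 m and linear speed of blank below 0.02 m/s).
It fails at once if the finished tuning peg is moved by more than 40 mm (distance of tuning_peg from where it was at the start of the episode above 0.04 m).
It also fails if it takes over 42 s, if anything falls off the work surface, if the arm or the gripper's body presses on something with over 40 N, if the wrist force passes 120 N, or if a joint passes its speed limit or range.

## Robot

A 6-joint arm with a two-finger parallel gripper is mounted at the origin on the work surface. World frame = base frame: x ahead of the robot, y to its left, z up, the work surface at z = 0. Lengths are in m, angles in rad, forces in N, time in s.
With the tool pointing down it reaches from about 0.325 to 0.9 m from the base axis. Payload 6.1 kg.
Tool frame: the origin (TCP) lies at the very end of the fingers, on their centre line; the grasp point (between the pads) lies 19 mm behind it; y points along the fingers, z is the direction in which the jaws open and shut, and the axes are right-handed (so a half turn about y gives the same grasp; the last joint's range is limited). The gripper opens to 85 mm and grips with 20 to 120 N. Pads are 22 mm wide; open, the fingers measure 114 mm over their backs; the gripper's body (76 mm by 85 mm) begins 54 mm behind the grasp point. The pads swing forward as they close: fully open they stand 13 mm farther back than shut.
Start: joints at [-1.319, 0.22, 1.526, -0, 1.395, -0.126], TCP at [0.231, -0.581, 0.197] pointing down, gripper open.
Joint ranges: [-2.98, 2.98], [-0.91, 2.08], [0.09, 2.57], [-1.24, 4.39], [0.2, 2.65], [-2.68, 2.68]. Speed limits (rad/s): [2.57, 2.57, 3.01, 3.14, 3.14, 3.14].

## Interface

Orientations are given as [roll, pitch, yaw] about the fixed x, y, z axes, in that order (R = Rz(yaw) Ry(pitch) Rx(roll)).
In Python, from cell import env gives the robot as it stands. The module is installed in compiled form; this text tells all that it offers.
- The arm moves only by the tool move_arm, never from a script. Its argument "steps" is a list of rows, each an object with "delta_pos": the shift along the tool's x, y, z in mm, a list of three; "rotation": the turn, a rotation vector about the tool's x, y, z in degrees, a list of three; "jaw": the closure, from 0 (fully open) to 1 (shut). In form: [{"delta_pos": [dx, dy, dz], "rotation": [ax, ay, az], "jaw": jaw}, ...]. A call has 1 to 5 rows; each row is the pose to reach, as a shift and turn from the pose commanded when the call began, along the tool's axes at that moment; what a row does not reach only later rows make up. A row lasts 1/8 s, in which the tool goes at most 62.5 mm and 10.7 degrees, less where a joint would pass 70% of its speed; a pose out of reach is approached as far as the arm can. A call with a gripper value outside its range is refused whole. The fingers move at their own pace and stop on an object; the grip force is fixed at half the most. Time passes only in rows, so rows that repeat a pose let the fingers close. It gives the time, the measured TCP pose, the force and the opening at its end, in the units of the state.
- env.read_state(): the state, without advancing time (a new reading comes with each control period).
- env.get_image(name): name is "scene" or "top" or "wrist"; returns the picture (400x640x3 uint8, blue, green, red); there is no depth.
- env.calibration(name): a dict with "K" (3x3 intrinsics, pixels), "k1" (the pictures are not rectified: a ray, as slopes to the right and down, at radius r is drawn at 1 + k1 r^2 times it, then the intrinsics apply), "origin" and "rotation" of the camera in the world; the wrist camera has in their place "hand_eye" (4x4, takes a point from camera to tool coordinates, whose origin is the TCP and whose axes are the tool frame's). Camera axes: x right, y up, looking along -z (the intrinsics and any distortion apply to the point x, -y, -z); pixel columns grow to the right and rows downward; lengths in m; the calibration is good to about 2 mm. A picture is of the moment at which its call begins: read the wrist's pose just before it. calibration takes no time and is no camera call.
- env.sign_off(): hands the job in, once; it reports no verdict.
The state is a dict: "time": time; "joint_positions": joint angles; "dq": joint speeds; "joint_torque": joint torques, N m; "eef_pos": TCP position; "tcp_rot": TCP orientation; "contact_force": force on the tool from outside, world axes, zero at the start; "moment": the same for the moment, N m; "gripper_width": opening from 0.0 (shut) to 1.0 (fully open).
Only numpy, scipy, OpenCV 4.12 (cv2) and the standard library are available. Lean on these libraries where they do the work, as an engineer would, in place of code of your own. Each camera call takes 0.05 s, during which the arm holds its last target. There are 200 camera calls.

## Working session

There is one attempt and no reset: what is moved stays moved. The work goes in short steps, Python scripts to look and compute and a tool call to move; the robot and the scene stay as the last step left them, time stands still between calls to the robot, and variables do not carry over. Pictures are saved under pics/ and viewed, about 8 in all and at most 12, crops included, and the job is handed in when it is done.

Besides the shell and the picture viewer there is one more tool, called after "Call:" by a JSON object that holds its "op" and its "data". move_arm: Moves the arm, as the interface text tells. Its arguments: {"type":"object","properties":{"steps":{"type":"array","items":{"type":"object","properties":{"delta_pos":{"type":"array","items":{"type":"number"}},"rotation":{"type":"array","items":{"type":"number"}},"jaw":{"type":"number"}}}}},"required":["steps"]}

```bash
mkdir -p pics
python3 - <<'E'
from cell import env
import cv2
for n in("top","scene"):
    c=env.calibration(n); print(n,c)
    cv2.imwrite(f"pics/{n}0.png",env.get_image(n))
print(env.calibration("wrist"))
print(env.read_state())
E
```

```text
top {'K': array([[364.64519274,   0.        , 315.60663183],
       [  0.        , 364.64519274, 205.33756048],
       [  0.        ,   0.        ,   1.        ]]), 'k1': 0.029092314492384495, 'origin': array([0.37555085, 0.06924295, 0.93061268]), 'rotation': array([ 0.03866238, -0.02760105, -1.56392556])}
scene {'K': array([[481.7082606 ,   0.        , 321.23673128],
       [  0.        , 481.7082606 , 187.41335524],
       [  0.        ,   0.        ,   1.        ]]), 'k1': 0.05152235493217405, 'origin': array([ 1.31137115, -0.5100121 ,  0.82739636]), 'rotation': array([ 0.95222748, -0.00169725,  1.00285406])}
{'K': array([[336.99071464,   0.        , 316.78451311],
       [  0.        , 336.99071464, 190.36848378],
       [  0.        ,   0.        ,   1.        ]]), 'k1': -0.030998956812511982, 'hand_eye': array([[-5.14520268e-04, -9.47507295e-01, -3.19733734e-01,
        -8.20212381e-02],
       [-8.75961973e-04,  3.19734081e-01, -9.47506913e-01,
        -1.78296497e-01],
       [ 9.99999484e-01, -2.07436918e-04, -9.94490025e-04,
        -7.50528550e-04],
       [ 0.00000000e+00,  0.00000000e+00,  0.00000000e+00,
         1.00000000e+00]])}
{'time': 0.1, 'joint_positions': array([-1.31908570e+00,  2.21148283e-01,  1.52747087e+00, -1.69362988e-05,
        1.39466400e+00, -1.26083397e-01]), 'dq': array([-0.0003416 , -0.00334511, -0.00132674,  0.00076312,  0.00021283,
       -0.00300503]), 'joint_torque': array([ 7.35973390e-04, -4.98245215e+01, -3.90546656e+01, -1.35784567e-04,
        5.71013879e-03,  3.30059743e-05]), 'eef_pos': array([ 0.23039969, -0.58036144,  0.1960217 ]), 'tcp_rot': array([-1.57247551e+00,  1.96043128e-04, -2.76379581e+00]), 'contact_force': array([-0.09963627, -0.05798156,  0.38363834]), 'moment': array([-0.01048505, -0.00350956,  0.00327643]), 'gripper_width': 0.9976305901623518}
```

View pics/top0.png

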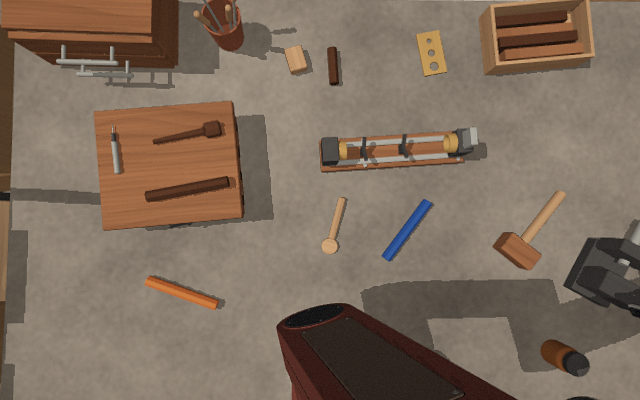

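View pics/scene0.png

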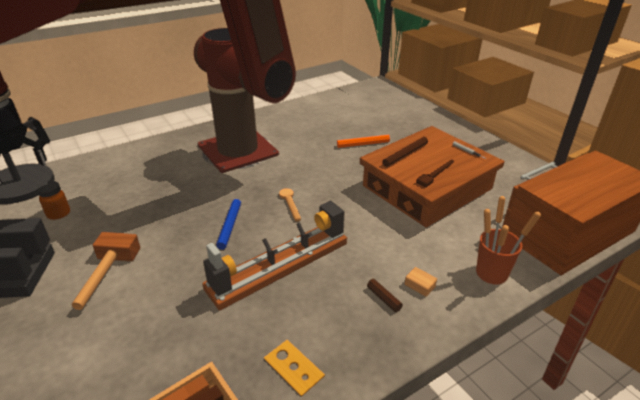

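The top view shows the candidates:
- Blank at (187,189), on the near side of the lid: a plain, dark, full-length bar.
- Peg at (188,132), with its head at (212,129).
- Short bar on the bench at (334,66), plus bars in the box and the blue and orange decoys.

The blank is the one at (187,189). The headstock is on the left at (330,150) and the tailstock on the right at (467,142). I'll confirm this in an enlarged crop.

```bash
cat > h.py <<'E'
from cell import env
import numpy as np, cv2
from scipy.spatial.transform import Rotation as R
def cam(n, st=None):
    c=env.calibration(n)
    if n=="wrist":
        st=st or env.read_state(); H=c["hand_eye"]
        Rt=R.from_euler("xyz",st["tcp_rot"]).as_matrix()
        return c["K"],c["k1"],Rt@H[:3,:3],Rt@H[:3,3]+st["eef_pos"]
    return c["K"],c["k1"],R.from_euler("xyz",c["rotation"]).as_matrix(),c["origin"]
def ray(C,px,z):
    K,k1,Rm,o=C; px=np.atleast_2d(px).astype(float)
    p=cv2.undistortPoints(px[:,None],K,np.array([k1,0,0,0,0]))[:,0]
    d=np.c_[p[:,0],-p[:,1],-np.ones(len(p))]@Rm.T
    return o+d*((z-o[2])/d[:,2])[:,None]
def proj(C,P):
    K,k1,Rm,o=C; q=(np.atleast_2d(P)-o)@Rm; s=np.c_[q[:,0],-q[:,1]]/-q[:,2:]
    return (s*(1+k1*(s**2).sum(1))[:,None])@K[:2,:2].T+K[:2,2]
E
python3 - <<'E'
from h import *
im=cv2.imread("pics/top0.png"); C=cam("top")
a=cv2.resize(im[90:240,90:250],None,fx=4,fy=4,interpolation=cv2.INTER_CUBIC)
b=cv2.resize(im[115:185,310:490],None,fx=4.4,fy=4.4,interpolation=cv2.INTER_CUBIC)
cv2.imwrite("pics/crop.png",np.vstack([cv2.resize(cv2.copyMakeBorder(a[:, :],0,0,0,160,0),(800,600))[100:600:2,::2].repeat(1,0),np.zeros((0,400,3),np.uint8)]) if 0 else cv2.resize(np.vstack([cv2.copyMakeBorder(a[40:440],0,0,0,792-640,cv2.BORDER_CONSTANT),b]),(792,600) if 0 else None,fx=.85,fy=.85))
g=cv2.cvtColor(im,cv2.COLOR_BGR2HSV)
m=np.zeros(im.shape[:2],np.uint8); m[165:210,135:238]=(im[165:210,135:238].max(2)<90)*255
n,l,s,c=cv2.connectedComponentsWithStats(m)
k=1+s[1:,4].argmax(); pts=np.argwhere(l==k)[:,::-1].astype(np.float32)
r=cv2.minAreaRect(pts); print(r)
bx=cv2.boxPoints(r); w=ray(C,bx,.118);print(w)
mb=cv2.inRange(g,(15,120,100),(28,255,255)); mb[:, :320]=0;mb[:,480:]=0;mb[:120]=0;mb[185:]=0
n,l,s,c=cv2.connectedComponentsWithStats(mb)
for i in range(1,n):
    if s[i,4]>20: print(s[i],c[i],ray(C,c[i],.075))
E
```

```text
((187.1013641357422, 189.02850341796875), (11.314355850219727, 84.94512176513672), 79.14358520507812)
[[0.4345804  0.4227863  0.118     ]
 [0.47192204 0.24251634 0.118     ]
 [0.44725063 0.23746088 0.118     ]
 [0.41024225 0.41764667 0.118     ]]
[443 133  15  20 257] [450.19844358 142.45914397] [[ 0.56098425 -0.27326878  0.075     ]]
[339 141   8  19 142] [342.40140845 150.04225352] [[ 0.54023749 -0.01666472  0.075     ]]
```

View pics/crop.png

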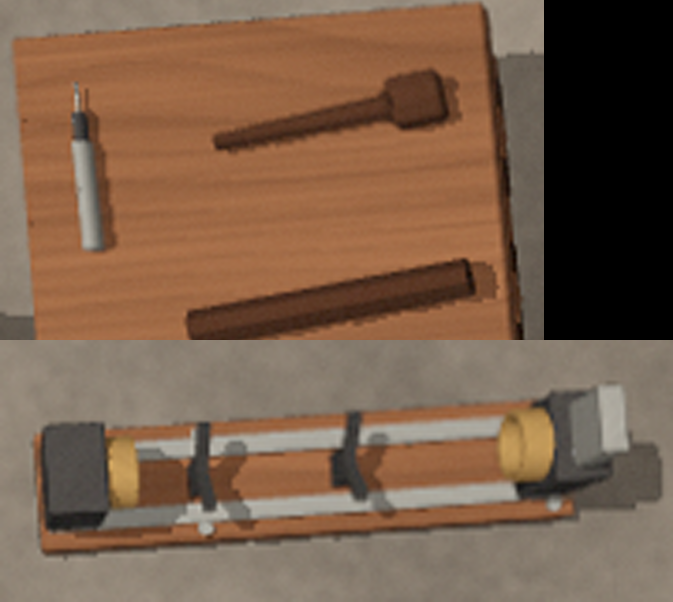

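The crop confirms it: the upper object is the headed, tapered peg and the lower one is the plain octagonal bar. The bar is centred near (0.441, 0.330) with yaw about 0.204. The fixture yaw is about 0.08. I'll move above the fixture for a close look on the way.

Call:
{"op": "move_arm", "data": {"steps": [{"delta_pos": [-478, -104, -337], "rotation": [0, -73, 0], "jaw": 0}, {"delta_pos": [-478, -104, -337], "rotation": [0, -73, 0], "jaw": 0}, {"delta_pos": [-478, -104, -337], "rotation": [0, -73, 0], "jaw": 0}, {"delta_pos": [-478, -104, -337], "rotation": [0, -73, 0], "jaw": 0}, {"delta_pos": [-478, -104, -337], "rotation": [0, -73, 0], "jaw": 0}]}}

```text
time: 0.72
eef_pos: [0.3995, -0.3214, 0.2517]
tcp_rot: [-1.571, 0.0, -1.82]
contact_force: [0.3, -0.3, 0.3]
gripper_width: 1.002
```

```bash
cat >> h.py <<'E'
def to(x,y,z,yaw):
    s=env.read_state(); Rt=R.from_euler("xyz",s["tcp_rot"]); Rg=R.from_euler("xyz",[-np.pi/2,0,yaw])
    d=Rt.inv().apply(np.array([x,y,z])-s["eef_pos"])*1e3; r=np.degrees((Rt.inv()*Rg).as_rotvec())
    print("t",round(s["time"],2),"pos",s["eef_pos"].round(4),"rot",s["tcp_rot"].round(3),"F",s["contact_force"].round(1),"w",round(s["gripper_width"],3))
    print("delta",d.round(1),np.linalg.norm(d).round(1),"rot",r.round(2))
E
python3 -c "
from h import *
to(.55,-.09,.30,-1.49)"
```

```text
t 0.72 pos [ 0.3995 -0.3214  0.2517] rot [-1.571  0.    -1.82 ] F [ 0.3 -0.3  0.3] w 1.002
delta [-261.5  -48.2   88.7] 280.3 rot [ 1.000e-02 -1.893e+01 -2.000e-02]
```

Call:
{"op": "move_arm", "data": {"steps": [{"delta_pos": [-255, -48, 87], "rotation": [0, -19, 0], "jaw": 0}, {"delta_pos": [-255, -48, 87], "rotation": [0, -19, 0], "jaw": 0}, {"delta_pos": [-255, -48, 87], "rotation": [0, -19, 0], "jaw": 0}, {"delta_pos": [-255, -48, 87], "rotation": [0, -19, 0], "jaw": 0}, {"delta_pos": [-255, -48, 87], "rotation": [0, -19, 0], "jaw": 0}]}}

```text
time: 1.35
eef_pos: [0.5488, -0.0955, 0.3001]
tcp_rot: [-1.57, 0.001, -1.491]
contact_force: [-0.7, -0.8, -0.6]
gripper_width: 0.998
```

Run:
```python
from h import *
import pickle
s=env.read_state(); im=env.get_image("wrist"); cv2.imwrite("pics/w1.png",im); pickle.dump(s,open("w1.pkl","wb"))
to(.441,.37,.25,-1.367)
```

```text
t 1.4 pos [ 0.5495 -0.0943  0.3002] rot [-1.569  0.002 -1.491] F [-0.9  2.1  0.8] w 0.998
delta [-471.4   50.8  -71.1] 479.4 rot [-0.09 -7.08 -0.09]
```

View pics/w1.png

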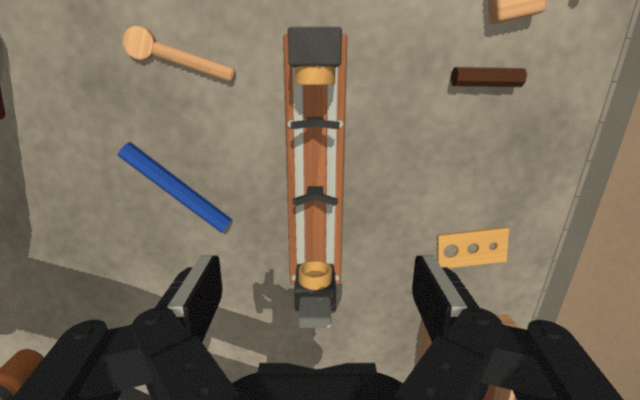

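The wrist view shows the fixture head-on: V tips at (290,124)–(341,124) and (293,200)–(338,200), tail cup rim at (315,272), headstock cup at (315,74).

Run:
```python
from h import *
import pickle
s=pickle.load(open("w1.pkl","rb")); C=cam("wrist",s); im=cv2.imread("pics/w1.png")
dark=(im.max(2)<75)
for r in (122,123,124,125,198,199,200,201):
    c=np.where(dark[r,280:352])[0]+280; print(r,c.min() if len(c) else 0,c.max() if len(c) else 0,len(c))
# bed edges by hue: brown bed red
g=cv2.cvtColor(im,cv2.COLOR_BGR2HSV)
bed=((g[...,0]<13)|(g[...,0]>172))&(g[...,1]>90)&(g[...,2]>60)
L=[];Rr=[]
for r in list(range(85,118))+list(range(135,190))+list(range(210,255)):
    c=np.where(bed[r,270:360])[0]+270
    L.append((c.min()-.5,r));Rr.append((c.max()+.5,r))
A=ray(C,L,.03);B=ray(C,Rr,.03)
for P in(A,B):
    p=np.polyfit(P[:,1],P[:,0],1);print("edge x=%.4f at y=-.15, yaw %.4f"%(np.polyval(p,-.15),-np.arctan(p[0])),(P[:,0]-np.polyval(p,P[:,1])).std())
print("V head",ray(C,[[290,124],[341.5,124]],.081)); print("V tail",ray(C,[[293,200],[339,200]],.081))
print("tailrim",ray(C,[[315,272]],.075),"cup rim lr",ray(C,[[298.5,271],[331,271]],.075))
b=cv2.inRange(g,(12,110,80),(28,255,255));b[:,:290]=0;b[:,345:]=0
n,l,st,c=cv2.connectedComponentsWithStats(b)
for i in range(1,n):
    if st[i,4]>60: print(st[i],c[i])
cv2.imwrite("pics/w1c.png",cv2.resize(im[20:340,270:360],None,fx=1.8,fy=1.8) if 0 else np.hstack([cv2.resize(im[20:150,270:360],None,fx=4.4,fy=4.4,interpolation=2),cv2.resize(im[190:320,270:360],None,fx=4.4,fy=4.4,interpolation=2)]))
```

```text
122 293 336 43
123 292 338 47
124 292 338 47
125 292 338 47
198 295 334 40
199 294 336 42
200 293 336 37
201 293 336 30
edge x=0.5112 at y=-.15, yaw 0.0788 0.0005345263803346271
edge x=0.5893 at y=-.15, yaw 0.0807 0.0004904382423895968
V head [[ 0.514891   -0.06759558  0.081     ]
 [ 0.57488    -0.06278192  0.081     ]]
V tail [[ 0.52386726 -0.16180525  0.081     ]
 [ 0.58150062 -0.15718259  0.081     ]]
tailrim [[ 0.55986401 -0.26727498  0.075     ]] cup rim lr [[ 0.53709105 -0.2675176   0.075     ]
 [ 0.58170284 -0.26393862  0.075     ]]
[ 295   65   40   55 1182] [314.56345178  84.20558376]
[304 127  23  20 196] [315.11734694 135.28061224]
[337 150   7  27  67] [340.98507463 160.32835821]
[311 167  15  21 101] [318.9009901  178.18811881]
[305 200  21  17 138] [314.86231884 207.34057971]
[ 298  212   34   78 1252] [314.84025559 264.03354633]
[334 249   7  28  81] [337.4691358  262.22222222]
[290 251   7  30  66] [292.42424242 265.65151515]
```

View pics/w1c.png

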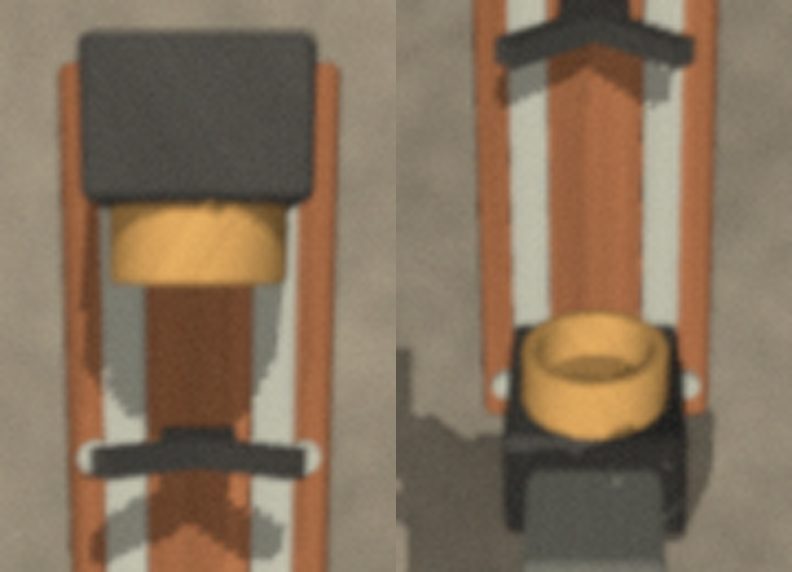

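Call:
{"op": "move_arm", "data": {"steps": [{"delta_pos": [-468, 50, -71], "rotation": [0, -7, 0], "jaw": 0}, {"delta_pos": [-468, 50, -71], "rotation": [0, -7, 0], "jaw": 0}, {"delta_pos": [-468, 50, -71], "rotation": [0, -7, 0], "jaw": 0}, {"delta_pos": [-468, 50, -71], "rotation": [0, -7, 0], "jaw": 0}, {"delta_pos": [-468, 50, -71], "rotation": [0, -7, 0], "jaw": 0}]}}

```text
time: 2.02
eef_pos: [0.4768, 0.2054, 0.2663]
tcp_rot: [-1.571, -0.0, -1.373]
contact_force: [1.4, 0.4, 0.8]
gripper_width: 1.009
```

```bash
python3 -c "
from h import *
to(.441,.37,.25,-1.367)"
```

```text
t 2.02 pos [0.4768 0.2054 0.2663] rot [-1.571 -0.    -1.373] F [1.4 0.4 0.8] w 1.009
delta [-168.5   16.3   -2.7] 169.3 rot [ 0.01 -0.36  0.01]
```

Call:
{"op": "move_arm", "data": {"steps": [{"delta_pos": [-150, 15, -2], "rotation": [0, 0, 0], "jaw": 0}, {"delta_pos": [-150, 15, -2], "rotation": [0, 0, 0], "jaw": 0}, {"delta_pos": [-150, 15, -2], "rotation": [0, 0, 0], "jaw": 0}, {"delta_pos": [-150, 15, -2], "rotation": [0, 0, 0], "jaw": 0}]}}

```text
time: 2.52
eef_pos: [0.445, 0.3518, 0.2507]
tcp_rot: [-1.573, -0.001, -1.37]
contact_force: [0.1, 0.5, 0.2]
gripper_width: 0.999
```

Run:
```python
from h import *
s=env.read_state(); im=env.get_image("wrist"); cv2.imwrite("pics/w2.png",im); C=cam("wrist",s)
px=proj(C,[[.4596,.240,.118],[.4224,.420,.118]]); print(px)
m=np.zeros(im.shape[:2],np.uint8)
x0,y0=(px.min(0)-40).astype(int).clip(0); x1,y1=(px.max(0)+40).astype(int)
sub=im[y0:y1,x0:x1]; m[y0:y1,x0:x1]=(sub.max(2)<105)*255
n,l,st,c=cv2.connectedComponentsWithStats(m); 
for k in 1+np.argsort(-st[1:,4])[:3]:
    r=cv2.minAreaRect(np.argwhere(l==k)[:,::-1].astype(np.float32)); b=cv2.boxPoints(r); w=ray(C,b,.116)
    print(st[k],r); print(w.round(4), w.mean(0).round(4))
to(.441,.33,.2,-1.367)
```

```text
[[309.70884755 270.76183844]
 [307.89941564  90.41656494]]
[ 295   88   27  182 4505] ((308.0, 178.5), (181.0, 26.0), 90.0)
[[0.4107 0.4197 0.116 ]
 [0.4334 0.4243 0.116 ]
 [0.4712 0.2433 0.116 ]
 [0.444  0.2377 0.116 ]] [0.4398 0.3312 0.116 ]
[267 287  55  23 654] ((294.0, 298.0), (54.0, 22.0), 0.0)
[[0.4225 0.1806 0.116 ]
 [0.4181 0.2093 0.116 ]
 [0.4758 0.2212 0.116 ]
 [0.4817 0.1929 0.116 ]] [0.4495 0.201  0.116 ]
[309 281  15  12  72] ((315.8999938964844, 285.70001220703125), (11.384199142456055, 13.28156566619873), 71.56504821777344)
[[0.4606 0.2241 0.116 ]
 [0.4729 0.232  0.116 ]
 [0.4795 0.2194 0.116 ]
 [0.4671 0.2113 0.116 ]] [0.47   0.2217 0.116 ]
t 2.58 pos [0.4457 0.3507 0.2511] rot [-1.572e+00 -1.000e-03 -1.371e+00] F [ 1.3  0.4 -0.4] w 0.999
delta [19.3 51.1 -8.6] 55.3 rot [ 0.08 -0.23  0.06]
```

View pics/w2.png

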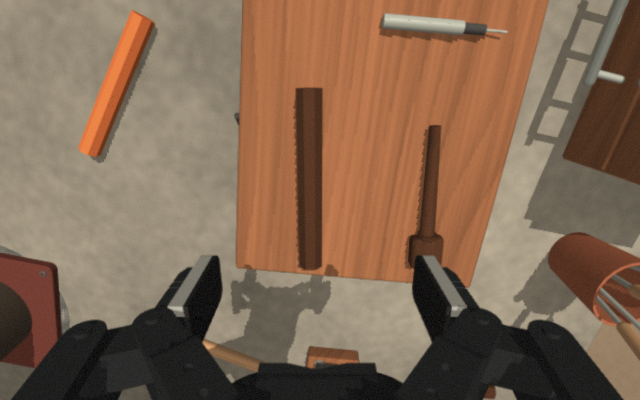

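The wrist view shows the blank at (310,88)–(311,269) and the peg well clear at right. Its centre is near (0.441, 0.331), so I'm descending.

```bash
python3 -c "
from h import *
to(.4413,.331,.103,-1.367)"
```

```text
t 2.58 pos [0.4457 0.3507 0.2511] rot [-1.572e+00 -1.000e-03 -1.371e+00] F [ 1.3  0.4 -0.4] w 0.999
delta [ 18.2 148.1  -8. ] 149.5 rot [ 0.08 -0.23  0.06]
```

Call:
{"op": "move_arm", "data": {"steps": [{"delta_pos": [18, 50, -8], "rotation": [0, 0, 0], "jaw": 0}, {"delta_pos": [18, 100, -8], "rotation": [0, 0, 0], "jaw": 0}, {"delta_pos": [18, 130, -8], "rotation": [0, 0, 0], "jaw": 0.3}, {"delta_pos": [18, 142, -8], "rotation": [0, 0, 0], "jaw": 0.4}, {"delta_pos": [18, 145, -8], "rotation": [0, 0, 0], "jaw": 0.4}]}}

```text
time: 3.2
eef_pos: [0.4424, 0.3308, 0.107]
tcp_rot: [-1.571, -0.0, -1.374]
contact_force: [-0.2, 1.3, 0.5]
gripper_width: 0.602
```

```bash
python3 -c "
from h import *
to(.4413,.331,.103,-1.367)"
```

```text
t 3.2 pos [0.4424 0.3308 0.107 ] rot [-1.571 -0.    -1.374] F [-0.2  1.3  0.5] w 0.602
delta [-0.4  4.  -1. ] 4.2 rot [ 0.   -0.39  0.01]
```

Call:
{"op": "move_arm", "data": {"steps": [{"delta_pos": [0, 3, -1], "rotation": [0, 0, 0], "jaw": 0.4}, {"delta_pos": [0, 3, -1], "rotation": [0, 0, 0], "jaw": 1}, {"delta_pos": [0, 3, -1], "rotation": [0, 0, 0], "jaw": 1}, {"delta_pos": [0, 3, -1], "rotation": [0, 0, 0], "jaw": 1}, {"delta_pos": [0, 3, -1], "rotation": [0, 0, 0], "jaw": 1}]}}

```text
time: 3.82
eef_pos: [0.4409, 0.3315, 0.1041]
tcp_rot: [-1.57, 0.0, -1.372]
contact_force: [0.9, -0.5, -0.4]
gripper_width: 0.001
```

Call:
{"op": "move_arm", "data": {"steps": [{"delta_pos": [0, 0, 0], "rotation": [0, 0, 0], "jaw": 1}, {"delta_pos": [0, -30, 0], "rotation": [0, 0, 0], "jaw": 1}, {"delta_pos": [0, -80, 0], "rotation": [0, 0, 0], "jaw": 1}, {"delta_pos": [0, -100, 0], "rotation": [0, 0, 0], "jaw": 1}, {"delta_pos": [0, -100, 0], "rotation": [0, 0, 0], "jaw": 1}]}}

```text
time: 4.45
eef_pos: [0.4419, 0.332, 0.2054]
tcp_rot: [-1.567, 0.001, -1.372]
contact_force: [0.6, 0.1, -0.4]
gripper_width: 0.002
```

Run:
```python
from h import *
s=env.read_state(); im=env.get_image("wrist"); cv2.imwrite("pics/w3.png",im)
to(.548,-.1174,.2,-1.490)
```

```text
t 4.5 pos [0.4408 0.3314 0.2034] rot [-1.571  0.    -1.372] F [ 0.1 -0.1 -0.6] w 0.003
delta [461.1   3.4  16.7] 461.4 rot [-0.    6.73 -0.  ]
```

View pics/w3.png

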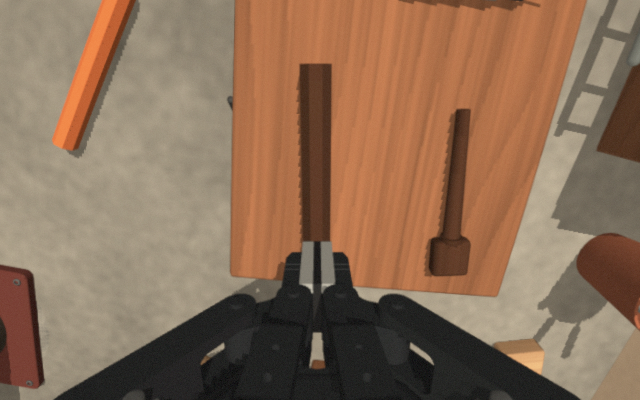

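The gripper closed fully and the bar stayed on the lid, seen at (316,65)–(317,240+), so the fingertips slid over the upper chamfer. I need to go deeper. I'll re-measure the bar and then feel for the lid with the jaw just wider than the bar.

Run:
```python
from h import *
C=cam("wrist"); im=cv2.imread("pics/w3.png")
print(ray(C,[[300,65],[331,65],[302,235],[330,235]],.122).round(4))
to(.441,.331,.104,-1.367)
im=env.get_image("top"); cv2.imwrite("pics/top1.png",im); C=cam("top")
m=np.zeros(im.shape[:2],np.uint8); m[165:210,135:238]=(im[165:210,135:238].max(2)<90)*255
print(cv2.minAreaRect(np.argwhere(m)[:,::-1].astype(np.float32)))
```

```text
[[0.4105 0.4182 0.122 ]
 [0.4326 0.4227 0.122 ]
 [0.437  0.2847 0.122 ]
 [0.4604 0.2894 0.122 ]]
t 4.5 pos [0.4408 0.3314 0.2034] rot [-1.571  0.    -1.372] F [ 0.1 -0.1 -0.6] w 0.003
delta [ 0.4 99.4  0.1] 99.4 rot [-0.   -0.31 -0.  ]
((182.0, 187.0), (44.0, 94.0), 90.0)
```

Call:
{"op": "move_arm", "data": {"steps": [{"delta_pos": [0, 30, 0], "rotation": [0, 0, 0], "jaw": 0.5}, {"delta_pos": [0, 60, -1], "rotation": [0, 0, 0], "jaw": 0.5}, {"delta_pos": [0, 85, -1], "rotation": [0, 0, 0], "jaw": 0.57}, {"delta_pos": [0, 96, -1], "rotation": [0, 0, 0], "jaw": 0.57}, {"delta_pos": [0, 98, -1], "rotation": [0, 0, 0], "jaw": 0.57}]}}

```text
time: 5.18
eef_pos: [0.4388, 0.3306, 0.1042]
tcp_rot: [-1.574, -0.001, -1.373]
contact_force: [1.1, 0.4, -0.3]
gripper_width: 0.431
```

Call:
{"op": "move_arm", "data": {"steps": [{"delta_pos": [0, 1, 0], "rotation": [0, 0, 0], "jaw": 0.57}, {"delta_pos": [0, 2, 0], "rotation": [0, 0, 0], "jaw": 0.57}, {"delta_pos": [0, 2, 0], "rotation": [0, 0, 0], "jaw": 0.57}]}}

```text
time: 5.55
eef_pos: [0.4403, 0.3315, 0.1046]
tcp_rot: [-1.57, 0.0, -1.372]
contact_force: [-0.1, -0.7, 0.4]
gripper_width: 0.436
```

Call:
{"op": "move_arm", "data": {"steps": [{"delta_pos": [0, 1, 0], "rotation": [0, 0, 0], "jaw": 0.57}, {"delta_pos": [0, 2, 0], "rotation": [0, 0, 0], "jaw": 0.57}, {"delta_pos": [0, 2, 0], "rotation": [0, 0, 0], "jaw": 0.57}]}}

```text
time: 5.92
eef_pos: [0.4398, 0.3312, 0.1018]
tcp_rot: [-1.571, -0.0, -1.373]
contact_force: [-0.5, 0.6, 1.0]
gripper_width: 0.429
```

Call:
{"op": "move_arm", "data": {"steps": [{"delta_pos": [0, 1, 0], "rotation": [0, 0, 0], "jaw": 0.57}, {"delta_pos": [0, 2, 0], "rotation": [0, 0, 0], "jaw": 0.57}, {"delta_pos": [0, 2, 0], "rotation": [0, 0, 0], "jaw": 0.57}]}}

```text
time: 6.3
eef_pos: [0.4398, 0.3312, 0.0997]
tcp_rot: [-1.571, -0.0, -1.373]
contact_force: [0.1, 0.1, -0.8]
gripper_width: 0.429
```

Call:
{"op": "move_arm", "data": {"steps": [{"delta_pos": [0, 1, 0], "rotation": [0, 0, 0], "jaw": 0.57}, {"delta_pos": [0, 2, 0], "rotation": [0, 0, 0], "jaw": 0.57}, {"delta_pos": [0, 2, 0], "rotation": [0, 0, 0], "jaw": 0.57}]}}

```text
time: 6.68
eef_pos: [0.4398, 0.3312, 0.0977]
tcp_rot: [-1.571, -0.0, -1.373]
contact_force: [-0.3, 0.6, 0.7]
gripper_width: 0.434
```

Call:
{"op": "move_arm", "data": {"steps": [{"delta_pos": [0, 1, 0], "rotation": [0, 0, 0], "jaw": 0.57}, {"delta_pos": [0, 1, 0], "rotation": [0, 0, 0], "jaw": 0.57}]}}

```text
time: 6.92
eef_pos: [0.4398, 0.3312, 0.0968]
tcp_rot: [-1.571, -0.0, -1.373]
contact_force: [0.4, 0.5, 0.5]
gripper_width: 0.428
```

Call:
{"op": "move_arm", "data": {"steps": [{"delta_pos": [0, 0, 0], "rotation": [0, 0, 0], "jaw": 0.75}, {"delta_pos": [0, 0, 0], "rotation": [0, 0, 0], "jaw": 0.75}, {"delta_pos": [0, 0, 0], "rotation": [0, 0, 0], "jaw": 0.8}, {"delta_pos": [0, 0, 0], "rotation": [0, 0, 0], "jaw": 0.8}]}}

```text
time: 7.42
eef_pos: [0.4399, 0.3313, 0.0969]
tcp_rot: [-1.571, 0.0, -1.373]
contact_force: [0.5, 0.3, -0.0]
gripper_width: 0.202
```

The width went to 0.20 (17 mm) without being blocked, so the bar isn't between the pads as expected. I'll look.

Run:
```python
from h import *
a=env.get_image("wrist"); b=env.get_image("scene")
cv2.imwrite("pics/w4.png",np.hstack([cv2.resize(a[100:400,220:420],None,fx=2,fy=2),cv2.resize(b[100:225,340:515],(400,286))[:, :] if 0 else cv2.resize(b[90:230,380:470],(386,600))]))
```

```text
(no output)
```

View pics/w4.png

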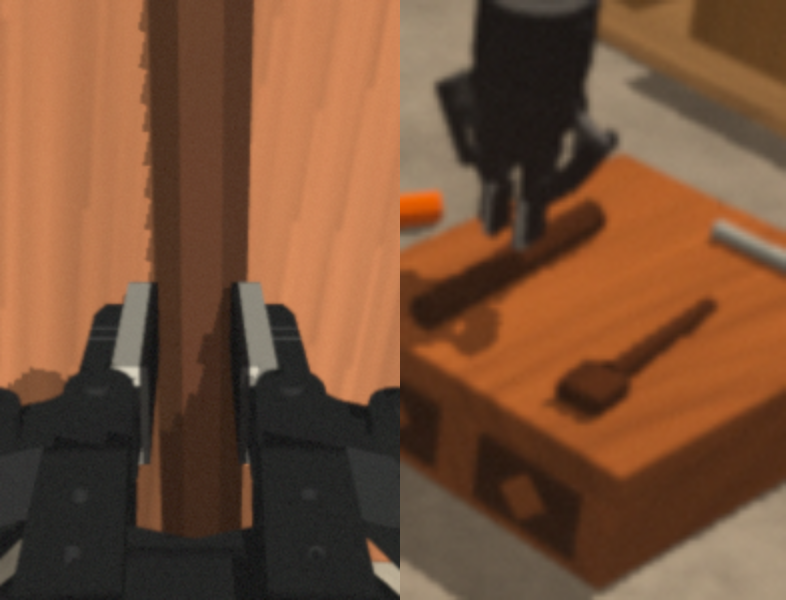

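In the crop the pads overlap the bar in the image, so they stand above it. From the wrist geometry, the pad ends sit roughly 40 mm behind the reported TCP. I'll cross-check with the scene camera.

Run:
```python
from h import *
C=cam("scene")
for z in (.097,.11,.124,.137,.15): print(z,proj(C,[[.45,.333,z]]).round(1), )
print("bar near end top",proj(C,[[.4592,.243,.124]]), "far",proj(C,[[.4217,.42,.124]]))
W=cam("wrist"); print([ (y,proj(W,[W[3]*0+R.from_euler("xyz",env.read_state()["tcp_rot"]).apply([-.011,y,.0085])+env.read_state()["eef_pos"]]).round(0)) for y in (0,-.02,-.04,-.074)])
```

```text
0.097 [[407.  156.5]]
0.11 [[407.5 152.7]]
0.124 [[408.  148.4]]
0.137 [[408.5 144.4]]
0.15 [[409.  140.4]]
bar near end top [[385.08867669 158.93919503]] far [[424.26243118 136.114458  ]]
[(0, array([[332., 210.]])), (-0.02, array([[334., 224.]])), (-0.04, array([[336., 242.]])), (-0.074, array([[341., 286.]]))]
```

Both cameras agree: the real tips are about 0.13–0.137 while the TCP reads 0.097, so the fingers end some 35 mm short of the reported TCP. I'll go further down in small steps and watch the force.

Call:
{"op": "move_arm", "data": {"steps": [{"delta_pos": [0, 0, 0], "rotation": [0, 0, 0], "jaw": 0.45}, {"delta_pos": [0, 0, 0], "rotation": [0, 0, 0], "jaw": 0.45}, {"delta_pos": [0, 5, 0], "rotation": [0, 0, 0], "jaw": 0.45}, {"delta_pos": [0, 10, 0], "rotation": [0, 0, 0], "jaw": 0.45}, {"delta_pos": [0, 10, 0], "rotation": [0, 0, 0], "jaw": 0.45}]}}

```text
time: 8.15
eef_pos: [0.4393, 0.3309, 0.086]
tcp_rot: [-1.572, -0.0, -1.372]
contact_force: [0.5, 0.1, 0.0]
gripper_width: 0.552
```

Call:
{"op": "move_arm", "data": {"steps": [{"delta_pos": [0, 3, 0], "rotation": [0, 0, 0], "jaw": 0.45}, {"delta_pos": [0, 6, 0], "rotation": [0, 0, 0], "jaw": 0.45}, {"delta_pos": [0, 6, 0], "rotation": [0, 0, 0], "jaw": 0.45}]}}

```text
time: 8.52
eef_pos: [0.4397, 0.3311, 0.0805]
tcp_rot: [-1.571, -0.0, -1.373]
contact_force: [0.4, -0.3, -0.1]
gripper_width: 0.55
```

Run:
```python
from h import *
a=env.get_image("wrist"); b=env.get_image("scene")
cv2.imwrite("pics/w5.png",np.hstack([cv2.resize(a[100:400,220:420],None,fx=2,fy=2),cv2.resize(b[90:230,380:470],(386,600))]))
to(.4398,.3312,.075,-1.37)
```

```text
t 8.62 pos [0.4399 0.3312 0.0809] rot [-1.571 -0.    -1.373] F [ 0.5 -0.6  0.9] w 0.549
delta [ 0.   5.9 -0.1] 5.9 rot [ 0.   -0.14  0.  ]
```

View pics/w5.png

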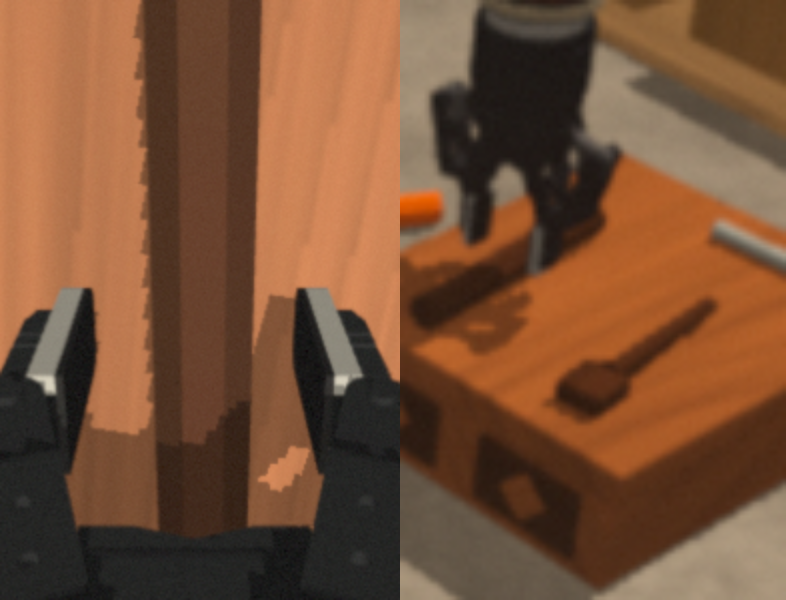

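Call:
{"op": "move_arm", "data": {"steps": [{"delta_pos": [0, 3, 0], "rotation": [0, 0, 0], "jaw": 0.6}, {"delta_pos": [0, 6, 0], "rotation": [0, 0, 0], "jaw": 0.6}, {"delta_pos": [0, 9, 0], "rotation": [0, 0, 0], "jaw": 0.6}, {"delta_pos": [0, 9, 0], "rotation": [0, 0, 0], "jaw": 0.6}]}}

```text
time: 9.12
eef_pos: [0.4396, 0.3311, 0.0714]
tcp_rot: [-1.572, -0.0, -1.373]
contact_force: [0.5, 0.7, 0.5]
gripper_width: 0.399
```

Call:
{"op": "move_arm", "data": {"steps": [{"delta_pos": [0, 2, 0], "rotation": [0, 0, 0], "jaw": 0.6}, {"delta_pos": [0, 4, 0], "rotation": [0, 0, 0], "jaw": 0.6}, {"delta_pos": [0, 4, 0], "rotation": [0, 0, 0], "jaw": 0.6}]}}

```text
time: 9.5
eef_pos: [0.4397, 0.3312, 0.0677]
tcp_rot: [-1.571, -0.0, -1.372]
contact_force: [-0.2, 0.1, -0.1]
gripper_width: 0.399
```

Call:
{"op": "move_arm", "data": {"steps": [{"delta_pos": [0, 0, 0], "rotation": [0, 0, 0], "jaw": 0.8}, {"delta_pos": [0, 0, 0], "rotation": [0, 0, 0], "jaw": 0.8}, {"delta_pos": [0, 0, 0], "rotation": [0, 0, 0], "jaw": 0.8}]}}

```text
time: 9.88
eef_pos: [0.4401, 0.3314, 0.0681]
tcp_rot: [-1.57, 0.0, -1.372]
contact_force: [0.0, 0.3, 1.6]
gripper_width: 0.264
```

The fingers stopped at 0.264, on the bar. I'll grip and lift.

Call:
{"op": "move_arm", "data": {"steps": [{"delta_pos": [0, 0, 0], "rotation": [0, 0, 0], "jaw": 1}, {"delta_pos": [0, 0, 0], "rotation": [0, 0, 0], "jaw": 1}, {"delta_pos": [0, 0, 0], "rotation": [0, 0, 0], "jaw": 1}]}}

```text
time: 10.25
eef_pos: [0.4401, 0.3313, 0.0681]
tcp_rot: [-1.57, 0.0, -1.372]
contact_force: [-0.1, 0.3, 3.2]
gripper_width: 0.26
```

Call:
{"op": "move_arm", "data": {"steps": [{"delta_pos": [0, -20, 0], "rotation": [0, 0, 0], "jaw": 1}, {"delta_pos": [0, -60, 0], "rotation": [0, 0, 0], "jaw": 1}, {"delta_pos": [0, -110, 0], "rotation": [0, 0, 0], "jaw": 1}, {"delta_pos": [0, -110, 0], "rotation": [0, 0, 0], "jaw": 1}, {"delta_pos": [0, -110, 0], "rotation": [0, 0, 0], "jaw": 1}]}}

```text
time: 10.88
eef_pos: [0.4393, 0.331, 0.177]
tcp_rot: [-1.572, -0.0, -1.373]
contact_force: [0.7, 0.4, -1.2]
gripper_width: 0.262
```

Run:
```python
from h import *
a=env.get_image("wrist"); cv2.imwrite("pics/w6.png",a)
to(.548,-.1174,.18,-1.490)
```

```text
t 10.93 pos [0.4388 0.3307 0.1762] rot [-1.574e+00 -1.000e-03 -1.372e+00] F [-0.4 -0.1 -0.2] w 0.261
delta [460.8  -3.5  18.7] 461.2 rot [0.15 6.73 0.06]
```

View pics/w6.png

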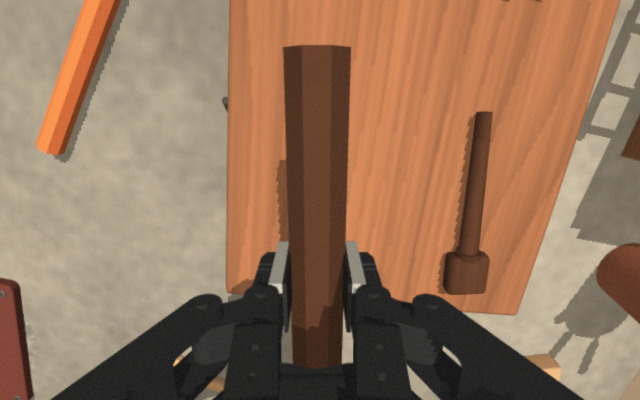

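The bar is held centrally, with its far end at (284–351,46). That puts its axis about 45 mm above the reported TCP and its middle about 2 mm towards +y. I'm carrying it to the fixture.

Call:
{"op": "move_arm", "data": {"steps": [{"delta_pos": [464, 0, 19], "rotation": [0, 6.8, 0], "jaw": 1}, {"delta_pos": [464, 0, 19], "rotation": [0, 6.8, 0], "jaw": 1}, {"delta_pos": [464, 0, 19], "rotation": [0, 6.8, 0], "jaw": 1}, {"delta_pos": [464, 0, 19], "rotation": [0, 6.8, 0], "jaw": 1}, {"delta_pos": [464, 0, 19], "rotation": [0, 6.8, 0], "jaw": 1}]}}

```text
time: 11.55
eef_pos: [0.5128, 0.0258, 0.1758]
tcp_rot: [-1.574, 0.001, -1.491]
contact_force: [-0.2, 0.1, -0.6]
gripper_width: 0.258
```

```bash
python3 -c "
from h import *
to(.5486,-.1214,.13,-1.490)"
```

```text
t 11.55 pos [0.5128 0.0258 0.1758] rot [-1.574e+00  1.000e-03 -1.491e+00] F [-0.2  0.1 -0.6] w 0.258
delta [149.6  45.6  24.1] 158.3 rot [ 0.18 -0.06 -0.04]
```

Call:
{"op": "move_arm", "data": {"steps": [{"delta_pos": [62, 5, 10], "rotation": [0, 0, 0], "jaw": 1}, {"delta_pos": [110, 25, 18], "rotation": [0, 0, 0], "jaw": 1}, {"delta_pos": [140, 45, 23], "rotation": [0, 0, 0], "jaw": 1}, {"delta_pos": [140, 45, 23], "rotation": [0, 0, 0], "jaw": 1}, {"delta_pos": [140, 45, 23], "rotation": [0, 0, 0], "jaw": 1}]}}

```text
time: 12.18
eef_pos: [0.5471, -0.1093, 0.1317]
tcp_rot: [-1.573, 0.001, -1.491]
contact_force: [0.0, 0.2, 0.4]
gripper_width: 0.266
```

Run:
```python
from h import *
s=env.read_state();a=env.get_image("wrist"); cv2.imwrite("pics/w7.png",a)
to(.5486,-.1214,.06,-1.490)
C=cam("wrist",s)
# predicted vs. seen: bed edges near headstock
g=cv2.cvtColor(a,cv2.COLOR_BGR2HSV)
cv2.imwrite("pics/w7c.png",cv2.resize(a[0:300,220:420],None,fx=2,fy=2))
o=np.array([.5501,-.1394,0]);u=np.array([-.0809,.9967,0]);v=np.array([.9967,.0809,0])
for n,p in dict(headcup_mouth_top_l=(-.023,.121,.075),headcup_r=(.023,.121,.075),vh_l=(-.023,.075,.081),vh_r=(.023,.075,.081),bar_endL=(-.012,.112,.105+.045),bar_endR=(.012,.112,.15)).items():
    print(n,proj(C,[o+u*p[1]+v*p[0]+[0,0,p[2]]]).round(1))
```

```text
t 12.22 pos [ 0.5476 -0.1091  0.1325] rot [-1.572e+00  1.000e-03 -1.490e+00] F [ 0.6  0.5 -1. ] w 0.261
delta [12.4 72.5  0.1] 73.5 rot [ 0.05 -0.03 -0.05]
headcup_mouth_top_l [[283.3  64.4]]
headcup_r [[353.3  64.3]]
vh_l [[284.5 135.7]]
vh_r [[352.1 135.7]]
bar_endL [[292.1  79.3]]
bar_endR [[345.1  79.3]]
```

View pics/w7c.png

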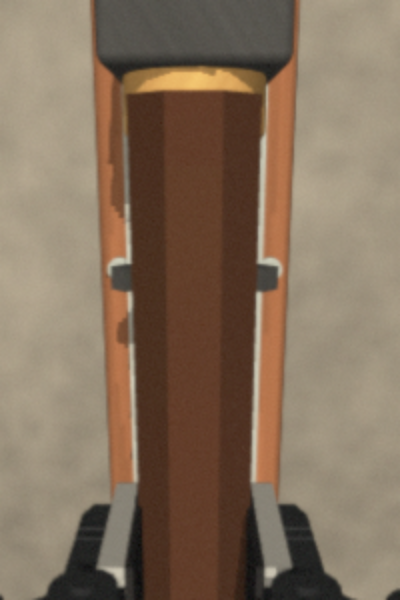

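The bar is aligned over the fixture: bar end centred at column 196 of the crop, V tips at 196, cup at 194. I'm shifting 12 mm towards the tail and lowering.

Call:
{"op": "move_arm", "data": {"steps": [{"delta_pos": [12, 20, 0], "rotation": [0, 0, 0], "jaw": 1}, {"delta_pos": [12, 50, 0], "rotation": [0, 0, 0], "jaw": 1}, {"delta_pos": [12, 80, 0], "rotation": [0, 0, 0], "jaw": 1}, {"delta_pos": [12, 90, 0], "rotation": [0, 0, 0], "jaw": 1}, {"delta_pos": [12, 90, 0], "rotation": [0, 0, 0], "jaw": 1}]}}

```text
time: 12.85
eef_pos: [0.5484, -0.1217, 0.0421]
tcp_rot: [-1.572, 0.001, -1.491]
contact_force: [0.5, -0.6, -1.1]
gripper_width: 0.261
```

Call:
{"op": "move_arm", "data": {"steps": [{"delta_pos": [0, 3, 0], "rotation": [0, 0, 0], "jaw": 1}, {"delta_pos": [0, 5, 0], "rotation": [0, 0, 0], "jaw": 1}, {"delta_pos": [0, 5, 0], "rotation": [0, 0, 0], "jaw": 1}]}}

```text
time: 13.22
eef_pos: [0.5493, -0.1222, 0.0384]
tcp_rot: [-1.57, -0.0, -1.491]
contact_force: [0.4, -0.2, -1.4]
gripper_width: 0.263
```

Call:
{"op": "move_arm", "data": {"steps": [{"delta_pos": [0, 2, 0], "rotation": [0, 0, 0], "jaw": 1}, {"delta_pos": [0, 4, 0], "rotation": [0, 0, 0], "jaw": 1}, {"delta_pos": [0, 4, 0], "rotation": [0, 0, 0], "jaw": 1}]}}

```text
time: 13.6
eef_pos: [0.5487, -0.122, 0.0336]
tcp_rot: [-1.571, 0.0, -1.491]
contact_force: [0.1, 0.5, -0.2]
gripper_width: 0.262
```

Call:
{"op": "move_arm", "data": {"steps": [{"delta_pos": [0, 1, 0], "rotation": [0, 0, 0], "jaw": 1}, {"delta_pos": [0, 2, 0], "rotation": [0, 0, 0], "jaw": 1}, {"delta_pos": [0, 2, 0], "rotation": [0, 0, 0], "jaw": 1}]}}

```text
time: 13.98
eef_pos: [0.549, -0.1221, 0.0322]
tcp_rot: [-1.571, -0.0, -1.491]
contact_force: [-1.3, 1.0, 2.2]
gripper_width: 0.26
```

Call:
{"op": "move_arm", "data": {"steps": [{"delta_pos": [0, 1, 0], "rotation": [0, 0, 0], "jaw": 1}, {"delta_pos": [0, 1, 0], "rotation": [0, 0, 0], "jaw": 1}]}}

```text
time: 14.22
eef_pos: [0.549, -0.1221, 0.0321]
tcp_rot: [-1.571, -0.0, -1.491]
contact_force: [-5.3, 1.2, 9.8]
gripper_width: 0.265
```

Contact shows 10 N up, so the bar is seated in the Vs. Releasing.

Call:
{"op": "move_arm", "data": {"steps": [{"delta_pos": [0, 0, 0], "rotation": [0, 0, 0], "jaw": 0.6}, {"delta_pos": [0, 0, 0], "rotation": [0, 0, 0], "jaw": 0.5}, {"delta_pos": [0, 0, 0], "rotation": [0, 0, 0], "jaw": 0.4}, {"delta_pos": [0, 0, 0], "rotation": [0, 0, 0], "jaw": 0.4}]}}

```text
time: 14.72
eef_pos: [0.5489, -0.122, 0.0307]
tcp_rot: [-1.571, 0.0, -1.491]
contact_force: [-0.0, -0.8, 0.4]
gripper_width: 0.603
```

Call:
{"op": "move_arm", "data": {"steps": [{"delta_pos": [0, -40, 0], "rotation": [0, 0, 0], "jaw": 0.4}, {"delta_pos": [0, -100, 0], "rotation": [0, 0, 0], "jaw": 0.4}, {"delta_pos": [0, -160, 0], "rotation": [0, 0, 0], "jaw": 0.4}, {"delta_pos": [0, -200, 0], "rotation": [0, 0, 0], "jaw": 0.4}, {"delta_pos": [0, -200, 0], "rotation": [0, 0, 0], "jaw": 0.4}]}}

```text
time: 15.35
eef_pos: [0.5515, -0.123, 0.2358]
tcp_rot: [-1.563, -0.004, -1.491]
contact_force: [0.3, -0.3, -0.1]
gripper_width: 0.604
```

Run:
```python
from h import *
s=env.read_state();a=env.get_image("wrist"); cv2.imwrite("pics/w8.png",cv2.resize(a[20:320,240:400],None,fx=2,fy=2))
import pickle; pickle.dump(s,open("w8.pkl","wb"))
to(.548,-.12,.2,-1.490)
C=cam("wrist",s)
o=np.array([.5501,-.1394,0]);u=np.array([-.0809,.9967,0]);v=np.array([.9967,.0809,0])
for p in [(-.005,.11,.087),(.005,.11,.087),(-.005,-.07,.087),(.005,-.07,.087),(0,-.121,.075)]:
    q=proj(C,[o+u*p[1]+v*p[0]+[0,0,p[2]]]); print(p,((q-[240,20])*2).round(0))
```

```text
t 15.4 pos [ 0.55   -0.1224  0.2328] rot [-1.567 -0.002 -1.491] F [-0.3  0.6 -0.8] w 0.598
delta [-2.6 32.8 -1.9] 33.0 rot [-0.21 -0.06  0.1 ]
(-0.005, 0.11, 0.087) [[135.  87.]]
(0.005, 0.11, 0.087) [[157.  87.]]
(-0.005, -0.07, 0.087) [[138. 442.]]
(0.005, -0.07, 0.087) [[157. 442.]]
(0, -0.121, 0.075) [[148. 511.]]
```

View pics/w8.png

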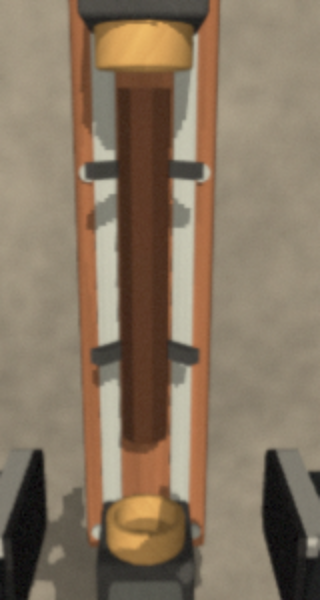

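The blank rests on both Vs, and its ends at crop rows 87 and 442 match the prediction for y = 20 mm. The tail cup mouth is near y −121, so its floor is near −135. Next I close the jaw and come down behind the thumb plate to push it.

```bash
python3 -c "
from h import *
to(.5671,-.3487,.2328,-1.490)"
```

```text
t 15.4 pos [ 0.55   -0.1224  0.2328] rot [-1.567 -0.002 -1.491] F [-0.3  0.6 -0.8] w 0.598
delta [226.9   0.4  -1. ] 226.9 rot [-0.21 -0.06  0.1 ]
```

Call:
{"op": "move_arm", "data": {"steps": [{"delta_pos": [227, 0, -1], "rotation": [0, 0, 0], "jaw": 1}, {"delta_pos": [227, 0, -1], "rotation": [0, 0, 0], "jaw": 1}, {"delta_pos": [227, 0, -1], "rotation": [0, 0, 0], "jaw": 1}, {"delta_pos": [227, 0, -1], "rotation": [0, 0, 0], "jaw": 1}, {"delta_pos": [227, 0, -1], "rotation": [0, 0, 0], "jaw": 1}]}}

```text
time: 16.02
eef_pos: [0.5643, -0.3508, 0.2275]
tcp_rot: [-1.574, 0.003, -1.495]
contact_force: [-0.7, 0.2, 0.5]
gripper_width: 0.0
```

Call:
{"op": "move_arm", "data": {"steps": [{"delta_pos": [0, 50, 0], "rotation": [0, 0, 0], "jaw": 1}, {"delta_pos": [0, 100, 0], "rotation": [0, 0, 0], "jaw": 1}, {"delta_pos": [0, 140, 0], "rotation": [0, 0, 0], "jaw": 1}, {"delta_pos": [0, 155, 0], "rotation": [0, 0, 0], "jaw": 1}, {"delta_pos": [0, 155, 0], "rotation": [0, 0, 0], "jaw": 1}]}}

```text
time: 16.65
eef_pos: [0.5653, -0.3471, 0.0745]
tcp_rot: [-1.573, 0.002, -1.491]
contact_force: [-0.5, 0.0, 0.6]
gripper_width: -0.002
```

```bash
python3 -c "
from h import *
to(.5643,-.3148,.075,-1.490)"
```

```text
t 16.65 pos [ 0.5653 -0.3471  0.0745] rot [-1.573  0.002 -1.491] F [-0.5  0.   0.6] w -0.002
delta [-32.3  -0.4   1.6] 32.3 rot [ 0.12 -0.03 -0.12]
```

Call:
{"op": "move_arm", "data": {"steps": [{"delta_pos": [-12, 0, 2], "rotation": [0, 0, 0], "jaw": 1}, {"delta_pos": [-24, 0, 2], "rotation": [0, 0, 0], "jaw": 1}, {"delta_pos": [-32, 0, 2], "rotation": [0, 0, 0], "jaw": 1}, {"delta_pos": [-40, 0, 2], "rotation": [0, 0, 0], "jaw": 1}, {"delta_pos": [-48, 0, 2], "rotation": [0, 0, 0], "jaw": 1}]}}

```text
time: 17.27
eef_pos: [0.5648, -0.3008, 0.077]
tcp_rot: [-1.569, -0.002, -1.491]
contact_force: [0.6, -2.8, 2.3]
gripper_width: -0.0
```

```bash
cat >> h.py <<'E'
O=np.array([.5501,-.1394,0]);U=np.array([-.0809,.9967,0]);V=np.array([.9967,.0809,0])
E
python3 -c "
from h import *
s=env.read_state(); print('finger fixture y',(s['eef_pos']-O)@U,s['contact_force'])
im=env.get_image('scene');cv2.imwrite('pics/s3.png',im)
g=cv2.cvtColor(im,cv2.COLOR_BGR2HSV);b=cv2.inRange(g,(15,130,110),(28,255,255));b[:190]=0;b[290:]=0;b[:,:190]=0;b[:,350:]=0
n,l,st,c=cv2.connectedComponentsWithStats(b)
for i in range(1,n):
  if st[i,4]>20: print(st[i],c[i])
for y in (-.135,-.115,-.1,-.08): print(y,proj(cam('scene'),[O+U*(y+.007)+[0,0,.075]]))
"
```

```text
finger fixture y -0.1620752416594461 [ 0.58248055 -2.76213955  2.28362082]
[280 190  20  31 194] [290.26804124 201.5       ]
[315 210  15  20 204] [322.60294118 219.49019608]
[228 252  15  20 161] [235.51552795 260.58385093]
-0.135 [[229.77378627 264.9570601 ]]
-0.115 [[237.86324045 261.04818524]]
-0.1 [[243.82669919 258.16734841]]
-0.08 [[251.644094   254.39186945]]
```

The push reads 2.8 N, so the tailstock is moving. Floor is about −121, consistent with the scene image. I'm continuing.

Call:
{"op": "move_arm", "data": {"steps": [{"delta_pos": [-9, 0, 0], "rotation": [0, 0, 0], "jaw": 1}, {"delta_pos": [-18, 0, 0], "rotation": [0, 0, 0], "jaw": 1}, {"delta_pos": [-27, 0, 0], "rotation": [0, 0, 0], "jaw": 1}, {"delta_pos": [-36, 0, 0], "rotation": [0, 0, 0], "jaw": 1}, {"delta_pos": [-42, 0, 0], "rotation": [0, 0, 0], "jaw": 1}]}}

```text
time: 17.95
eef_pos: [0.5608, -0.2577, 0.0758]
tcp_rot: [-1.571, 0.0, -1.491]
contact_force: [1.4, -3.0, 0.8]
gripper_width: -0.001
```

Call:
{"op": "move_arm", "data": {"steps": [{"delta_pos": [-4, 0, 0], "rotation": [0, 0, 0], "jaw": 1}, {"delta_pos": [-8, 0, 0], "rotation": [0, 0, 0], "jaw": 1}, {"delta_pos": [-12, 0, 0], "rotation": [0, 0, 0], "jaw": 1}, {"delta_pos": [-16, 0, 0], "rotation": [0, 0, 0], "jaw": 1}, {"delta_pos": [-18, 0, 0], "rotation": [0, 0, 0], "jaw": 1}]}}

```text
time: 18.58
eef_pos: [0.5593, -0.2403, 0.0758]
tcp_rot: [-1.571, 0.0, -1.491]
contact_force: [1.2, -3.0, -0.1]
gripper_width: 0.002
```

```bash
python3 -c "
from h import *
s=env.read_state(); print('finger fixture y',(s['eef_pos']-O)@U,s['contact_force'],s['time'])
to(.557,-.225,.077,-1.49)
"
```

```text
finger fixture y -0.1013541909858691 [ 1.22217372 -2.96342319 -0.13297224] 18.575
t 18.57 pos [ 0.5593 -0.2403  0.0758] rot [-1.571  0.    -1.491] F [ 1.2 -3.  -0.1] w 0.002
delta [-15.5  -1.2  -1.1] 15.6 rot [ 0.01 -0.07 -0.01]
```

Call:
{"op": "move_arm", "data": {"steps": [{"delta_pos": [-3, 0, 0], "rotation": [0, 0, 0], "jaw": 1}, {"delta_pos": [-6, 0, 0], "rotation": [0, 0, 0], "jaw": 1}, {"delta_pos": [-9, 0, 0], "rotation": [0, 0, 0], "jaw": 1}, {"delta_pos": [-9, 0, 0], "rotation": [0, 0, 0], "jaw": 1}]}}

```text
time: 19.08
eef_pos: [0.5584, -0.231, 0.0757]
tcp_rot: [-1.571, 0.001, -1.491]
contact_force: [0.6, -1.4, 0.2]
gripper_width: -0.0
```

Call:
{"op": "move_arm", "data": {"steps": [{"delta_pos": [-2, 0, 0], "rotation": [0, 0, 0], "jaw": 1}, {"delta_pos": [-3, 0, 0], "rotation": [0, 0, 0], "jaw": 1}, {"delta_pos": [-3, 0, 0], "rotation": [0, 0, 0], "jaw": 1}]}}

```text
time: 19.45
eef_pos: [0.5582, -0.2285, 0.0757]
tcp_rot: [-1.571, 0.0, -1.491]
contact_force: [0.4, -1.6, -2.5]
gripper_width: 0.001
```

Call:
{"op": "move_arm", "data": {"steps": [{"delta_pos": [-2, 0, 0], "rotation": [0, 0, 0], "jaw": 1}, {"delta_pos": [-2, 0, 0], "rotation": [0, 0, 0], "jaw": 1}]}}

```text
time: 19.7
eef_pos: [0.5582, -0.228, 0.0758]
tcp_rot: [-1.571, -0.002, -1.491]
contact_force: [0.0, -6.8, -2.9]
gripper_width: -0.001
```

Call:
{"op": "move_arm", "data": {"steps": [{"delta_pos": [-2, 0, 0], "rotation": [0, 0, 0], "jaw": 1}, {"delta_pos": [-2, 0, 0], "rotation": [0, 0, 0], "jaw": 1}]}}

```text
time: 19.95
eef_pos: [0.5583, -0.2281, 0.0759]
tcp_rot: [-1.57, -0.006, -1.492]
contact_force: [2.3, -13.4, -5.7]
gripper_width: 0.0
```

```bash
python3 -c "
from h import *
s=env.read_state(); print('finger fixture y',(s['eef_pos']-O)@U,s['contact_force'],s['time'])
im=env.get_image('scene');cv2.imwrite('pics/s4.png',im)
g=cv2.cvtColor(im,cv2.COLOR_BGR2HSV);b=cv2.inRange(g,(15,130,110),(28,255,255));b[:190]=0;b[290:]=0;b[:,:190]=0;b[:,350:]=0
n,l,st,c=cv2.connectedComponentsWithStats(b)
for i in range(1,n):
  if st[i,4]>20: print(st[i],c[i])
for y in (-.06,-.055,-.05,-.045): print(y,proj(cam('scene'),[O+U*(y+.007)+[0,0,.075]]))
"
```

```text
finger fixture y -0.0891076478323071 [  2.31974859 -13.42726931  -5.73071488] 19.95
[279 190  21  29 186] [290.24731183 201.28494624]
[315 211  15  19 156] [323.37179487 218.92307692]
[258 239  13  18 138] [264.74637681 246.43478261]
-0.06 [[259.31316289 250.68908841]]
-0.055 [[261.20783139 249.77446685]]
-0.05 [[263.09360974 248.86420097]]
-0.045 [[264.97057102 247.95825463]]
```

There is a hard stop: force rose to 13 N with no motion, and the tail cup's image position gives a floor near −45.6. I'm backing off and checking numerically, since the viewing budget is used up.

Call:
{"op": "move_arm", "data": {"steps": [{"delta_pos": [8, 0, 0], "rotation": [0, 0, 0], "jaw": 1}, {"delta_pos": [30, 0, 0], "rotation": [0, 0, 0], "jaw": 1}, {"delta_pos": [40, -50, 0], "rotation": [0, 0, 0], "jaw": 1}, {"delta_pos": [40, -100, 0], "rotation": [0, 0, 0], "jaw": 1}, {"delta_pos": [40, -160, 0], "rotation": [0, 0, 0], "jaw": 1}]}}

```text
time: 20.62
eef_pos: [0.5605, -0.2649, 0.2363]
tcp_rot: [-1.573, 0.002, -1.492]
contact_force: [1.0, -0.5, -0.3]
gripper_width: 0.002
```

```bash
python3 -c "
from h import *
to(.548,-.09,.3,-1.49)
for n in('scene','top'):
  C=cam(n);im=env.get_image(n);cv2.imwrite(f'pics/{n}5.png',im)
  g=cv2.cvtColor(im,cv2.COLOR_BGR2HSV);b=cv2.inRange(g,(15,120,100),(28,255,255))
  box=(190,290,190,350) if n=='scene' else (125,170,325,485)
  k=np.zeros_like(b);k[box[0]:box[1],box[2]:box[3]]=1;b*=k
  m,l,st,c=cv2.connectedComponentsWithStats(b)
  for i in range(1,m):
    if st[i,4]>40: print(n,st[i],c[i].round(1))
  print('pred tail',proj(C,[O+U*(-.038)+[0,0,.075]]).round(1),'head',proj(C,[O+U*(.128)+[0,0,.075]]).round(1))
  # dark bar: profile along the axis line and across at 3 places
  for y in (-.03,-.025,0,.05,.1,.115):
    q=proj(C,[O+U*y+V*t*1e-3+[0,0,.085] for t in range(-30,31,3)])
    print(y,[int(v) for v in cv2.remap(im.max(2),q[:,0].astype(np.float32),q[:,1].astype(np.float32),1).ravel()])
"
```

```text
t 20.62 pos [ 0.5605 -0.2649  0.2363] rot [-1.573  0.002 -1.492] F [ 1.  -0.5 -0.3] w 0.002
delta [-175.5  -63.3    1.2] 186.6 rot [ 0.11 -0.09 -0.11]
scene [279 190  22  29 196] [290.2 201.1]
scene [314 210  17  21 171] [323.2 219. ]
scene [258 239  13  19 141] [264.8 246.7]
pred tail [[265. 248.]] head [[322.7 220.1]]
-0.03 [156, 156, 163, 173, 173, 182, 186, 184, 190, 186, 163, 138, 122, 103, 89, 72, 54, 48, 51, 56, 61]
-0.025 [157, 157, 152, 134, 118, 114, 125, 120, 97, 89, 83, 80, 75, 76, 75, 67, 55, 52, 65, 92, 124]
0 [160, 161, 160, 160, 160, 160, 156, 145, 113, 91, 84, 80, 76, 76, 75, 68, 58, 57, 103, 162, 191]
0.05 [151, 150, 152, 154, 156, 156, 155, 143, 115, 93, 88, 84, 79, 77, 77, 70, 57, 50, 49, 47, 43]
0.1 [154, 155, 158, 160, 160, 160, 159, 145, 118, 96, 87, 83, 81, 76, 77, 72, 61, 56, 78, 117, 136]
0.115 [156, 156, 153, 145, 132, 120, 113, 103, 82, 67, 61, 59, 56, 57, 63, 72, 91, 112, 126, 130, 124]
top [408 135  13  20 186] [414.5 144.7]
top [338 141   9  19 146] [342.4 150. ]
pred tail [[409.9 145.3]] head [[340.4 150.2]]
-0.03 [144, 123, 113, 112, 121, 98, 73, 69, 77, 93, 94, 92, 80, 77, 142, 148, 157, 152, 141, 131, 145]
-0.025 [124, 76, 68, 68, 71, 52, 65, 75, 78, 89, 95, 93, 83, 71, 88, 81, 71, 65, 67, 105, 139]
0 [180, 186, 132, 107, 112, 87, 66, 72, 75, 91, 96, 95, 82, 85, 160, 180, 171, 164, 153, 139, 142]
0.05 [128, 146, 136, 110, 114, 92, 68, 75, 77, 94, 97, 97, 84, 73, 116, 175, 164, 162, 158, 134, 142]
0.1 [130, 128, 118, 114, 115, 98, 70, 78, 77, 93, 97, 98, 83, 79, 138, 182, 158, 156, 156, 156, 157]
0.115 [130, 130, 115, 114, 125, 115, 122, 134, 146, 157, 153, 157, 148, 139, 147, 174, 161, 158, 160, 144, 155]
```

Call:
{"op": "move_arm", "data": {"steps": [{"delta_pos": [-60, -60, 0], "rotation": [0, 0, 0], "jaw": 0.5}, {"delta_pos": [-120, -62, 0], "rotation": [0, 0, 0], "jaw": 0.5}, {"delta_pos": [-170, -62, 0], "rotation": [0, 0, 0], "jaw": 0.5}, {"delta_pos": [-172, -62, 0], "rotation": [0, 0, 0], "jaw": 0.5}, {"delta_pos": [-172, -62, 0], "rotation": [0, 0, 0], "jaw": 0.5}]}}

```text
time: 21.35
eef_pos: [0.5478, -0.0933, 0.2979]
tcp_rot: [-1.571, -0.0, -1.49]
contact_force: [-0.6, -0.2, -0.1]
gripper_width: 0.503
```

```bash
python3 -c "
from h import *
s=env.read_state();im=env.get_image('wrist');C=cam('wrist',s);cv2.imwrite('pics/w9.png',im)
g=cv2.cvtColor(im,cv2.COLOR_BGR2HSV)
print(s['eef_pos'])
for z in(.087,):
  for y in list(np.arange(-.045,-.015,.003))+list(np.arange(.095,.14,.003)):
    q=proj(C,[O+U*y+[0,0,z]])[0]; print(round(y,3),q.round(0),g[int(q[1]),int(q[0])],end=' | ')
print()
b=cv2.inRange(g,(15,120,100),(28,255,255));b[:,:285]=0;b[:,345:]=0
m,l,st,c=cv2.connectedComponentsWithStats(b)
for i in range(1,m):
  if st[i,4]>60: print(st[i],c[i].round(1))
for y in (-.015,0,.05,.1):
  q=proj(C,[O+U*y+[0,0,.087]])[0];r=int(q[1]);d=np.where(im[r,290:345].max(1)<if_ ) if 0 else im[r,295:340].max(1); print(y,q.round(1),r,d.tolist())
# peg in top image before/after
from itertools import product
for f in('top0','top5'):
  t=cv2.imread(f'pics/{f}.png')[115:150,145:230]; k=(t.max(2)<110).astype(np.uint8); print(f,cv2.moments(k,True)['m00'],np.argwhere(k).mean(0))
"
```

```text
[ 0.54780256 -0.0933463   0.29786021]
-0.045 [316. 222.] [ 18 144 228] | -0.042 [316. 220.] [ 17 144 225] | -0.039 [316. 218.] [ 16 143 153] | -0.036 [316. 216.] [ 12 154  91] | -0.033 [316. 213.] [ 11 146  89] | -0.03 [316. 211.] [ 11 153  90] | -0.027 [316. 209.] [ 10 147  90] | -0.024 [316. 207.] [  9 143  91] | -0.021 [316. 204.] [ 10 137  91] | -0.018 [316. 202.] [ 11 142  90] | 0.095 [316. 108.] [ 11 145  93] | 0.098 [316. 106.] [ 12 155  92] | 0.101 [316. 103.] [ 10 145  93] | 0.104 [316. 100.] [ 13 154  93] | 0.107 [316.  97.] [ 11 139  92] | 0.11 [316.  95.] [ 11 145  93] | 0.113 [316.  92.] [ 10 140  60] | 0.116 [316.  89.] [ 11 124  64] | 0.119 [316.  86.] [ 17 147 211] | 0.122 [316.  83.] [ 18 145 224] | 0.125 [316.  81.] [ 18 144 227] | 0.128 [316.  78.] [ 18 143 229] | 0.131 [316.  75.] [ 18 143 233] | 0.134 [316.  72.] [ 17 145 224] | 0.137 [316.  69.] [ 17 140 137] | 0.14 [316.  66.] [25 22 69] | 
[296  69  39  19 720] [314.9  77.9]
[298 207  35  25 625] [315.  220.7]
-0.015 [316.  199.9] 199 [156, 163, 136, 117, 93, 73, 63, 59, 58, 60, 58, 66, 68, 66, 66, 71, 85, 91,
[... 172 characters left out ...]
, 197, 178, 135, 95, 77, 71, 65, 69, 69, 83, 91, 89, 92, 90, 91, 91, 90, 83, 76, 71, 73, 77, 100, 149, 155, 181, 193, 190, 195, 196, 194, 198, 197, 188, 181, 176, 177, 172]
0.05 [315.9 147.7] 147 [127, 127, 127, 136, 175, 185, 178, 187, 143, 110, 87, 72, 73, 74, 71, 77, 86, 92, 90, 90, 88, 90, 91, 90, 84, 75, 73, 70, 75, 78, 97, 110, 122, 127, 125, 125, 128, 131, 147, 186, 194, 181, 168, 168, 168]
0.1 [315.9 103.8] 103 [127, 126, 128, 127, 130, 130, 127, 119, 108, 94, 77, 72, 75, 72, 73, 77, 88, 94, 91, 92, 91, 91, 94, 93, 85, 76, 73, 71, 75, 72, 86, 104, 115, 126, 128, 127, 127, 135, 182, 194, 192, 190, 174, 163, 158]
top0 660.0 [17.90909091 50.3969697 ]
top5 630.0 [17.94603175 49.8952381 ]
```

The dark bar runs unbroken into both brass mouths, with no bed showing at either end. It is centred within about 1.5 mm and the peg hasn't moved. Handing in.

```bash
python3 -c "
from cell import env
print(env.sign_off(), env.read_state()['time'])"
```

```text
the job is handed in; nothing more can be done
the job is handed in; nothing more can be done
```

The blank now lies on both V rests with its ends in the two brass cups. I handed the job in at about 21.4 s of the 42 s allowed; the sign-off gives no verdict.

**What I did:** I took the plain dark bar from the near side of the lid, laid it on the V rests and let go. With the jaw shut, I then pushed the thumb plate until the force rose to 13 N with no more movement, and backed away.

**Last checks:**
- **Fit:** in the close wrist picture the bar runs unbroken into both cups. Its middle is within about 1.5 mm of the centre line sideways.
- **Tailstock:** the scene camera puts the cup floor at about y −45 mm, which is its home position. The top camera put the tail cup about 4.5 px off its predicted spot, probably because the cup is only partly visible there, so I relied on the other two views.
- **Tuning peg:** its position in the top view is unchanged to within 1 px.

**What went wrong:** the first grasp missed. By the images, the finger ends sit about 35–40 mm behind the reported TCP, which does not agree with the description. I went lower in small steps while watching the force, and the second grasp held.

All 12 picture views were used before the tailstock push, so the final checks were measured from the pictures in code rather than viewed.

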